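Replace the stripped dispensing wheel of a counter-top candy machine

TASK

The candy machine's white dispensing wheel has stripped teeth: lift it out of the hopper and lay it flat in the steel tray. Then fit the orange wheel in its place: lower it upright over the centre boss, rocking it to and fro about its axis without forcing it until its teeth drop into mesh with the brass drive gear and it lies flat, fully home, and only then let go of it. Leave the globe, the jar, the weight and the carton where they stand.

Things in the scene. Friction and masses are not known exactly. Their poses are not given: they have to be found in the camera images.
- new_wheel_mid (a point): Orange wheel, flat on the counter, paddle up: point on its axis, 26 mm above its underside (half-way up). z: its axis, up; x: along the paddle. Grip the paddle, a flat upright bar on the hub: 52 mm long (x), 14 mm thick (y), from 18 to 52 mm above the underside. A gap between two teeth is centred on x, and every 20 degrees from it.
- worn_wheel_mid (a point): White worn wheel, at first home in the machine's hopper. Same size, paddle, axes and point (26 mm above its underside) as the orange one, but 6 smaller pockets, and the four teeth nearest its +x side are stripped off; that side faces the drive gear, so it lifts straight up.
- seat (a point): Centre of the hopper floor on top of the machine, 150 mm above the counter; axes are the machine's. A wheel fully home has its underside at this height, its axis through this point. A steel boss stands here, 22 mm across, 14 mm high, its top 4.5 mm tapered to 13 mm. The pan's rim is a ring 63 to 67 mm from the axis, 8 mm high.
- mesh (a point): Where the drive gear's brass teeth rise through the hopper floor: 50 mm in front (machine +x) of the seat, 4 mm above its floor. 9 teeth 4-5 mm wide, level shaft along machine x, 46 to 54 mm from the seat axis, 5 to 7 mm above the floor. Locked, but at any phase (never told): which angle of the wheel meshes must be felt or seen; it has 2 degrees play. Out of mesh a wheel sits 5 to 7 mm high.
- machine: The blue candy machine, fixed: foot 138 mm square, body 126 mm square, round hopper 134 mm across on top, its rim 158 mm above the counter. Origin under its centre on the counter; z up; front to +x.
- tray_in (a point): Centre of the inner floor of the square steel tray, fixed on the counter: 160 mm square outside, 152 mm inside, floor 4 mm above the counter, walls 18 mm high. Axes along its sides.
- new_wheel: The whole orange wheel; origin at the centre of its underside, axes as its mid point. Die-cast, about 0.45 kg, 108 mm across 18 square rim teeth (7 mm wide, radius 41 to 54 mm, 10 mm tall from the underside); disc 12 mm thick with 4 open pockets; hub 40 mm across, 18 mm high, with a bore 25 mm across, 14 mm deep from below.
- worn_wheel: The whole white wheel; origin at the centre of its underside, axes as for its mid point.
- globe: The machine's clear globe with its blue cap, standing on the counter, 160 mm across and 204 mm high; origin at the centre of its underside. To be left alone.
- jar: Clear candy jar with a red lid, 106 mm across and 148 mm high; origin at the centre of its underside. To be left alone.
- weight: Brass scale weight, 50 mm across, 54 mm high; origin at the centre of its underside. To be left alone.
- carton: Small cardboard carton with a yellow band, 50 x 70 mm, 48 mm high; origin at the centre of its underside. To be left alone.
Not all that is in view belongs to the job. Of the things shaped like the part that bears tray_in, the bare steel one is meant. Leave any pink look-alike of the machine alone.

How it is judged:
By the outcome, as a careful person would: the job done as asked, in the order asked, and still so for the second after the job is handed in, with the robot touching nothing.
It also fails if it takes over 72 s, if anything falls off the work surface, if the arm or the gripper's body presses on something with over 40 N, if the wrist force passes 120 N, or if a joint passes its speed limit or range.

ROBOT

A 6-joint arm with a two-finger parallel gripper is mounted at the origin on the work surface. World frame = base frame: x ahead of the robot, y to its left, z up, the work surface at z = 0. Lengths are in mm, angles in rad, forces in N, time in s.
With the tool pointing down it reaches from about 400 to 925 mm from the base axis. Payload 12.5 kg.
Tool frame: the origin (TCP) lies at the very end of the fingers, on their centre line; the grasp point (between the pads) lies 19 mm behind it; z points along the fingers, y is the direction in which the jaws open and shut (so a half turn about z gives the same grasp; the last joint's range is limited). The gripper opens to 95 mm and grips with 3 to 60 N. Pads are 20 mm wide; open, the fingers measure 119 mm over their backs; the gripper's body (75 mm by 180 mm) begins 59 mm behind the grasp point.
Start: joints at [-0.106, 0.491, 1.559, -0, 1.092, -0.106], TCP at [625.017, 0.021, 214.661] pointing down, gripper open.
Joint ranges: [-3.1, 3.1], [-0.84, 2.19], [0.05, 2.79], [-1.13, 4.28], [0.06, 2.93], [-2.69, 2.69]. Speed limits (rad/s): [2.22, 2.22, 2.79, 3.14, 3.14, 3.14].

INTERFACE

Orientations are given as [roll, pitch, yaw] about the fixed x, y, z axes, in that order (R = Rz(yaw) Ry(pitch) Rx(roll)).
In Python, from cell import env gives the robot as it stands.
- The arm moves only by the shell command python3 -m pendant 'ROWS'. ROWS is JSON, a list that holds one entry, the list of rows, each a list of 5 numbers: the opening, from 0 (shut) to 1 (fully open), then the shift along the tool's x, y, z in m, then the turn about the tool's z in rad. A call has exactly 8 rows; each row is the pose to reach, as a shift and turn from the pose commanded when the call began, along the tool's axes at that moment; what a row does not reach only later rows make up. A row lasts 1/10 s, in which the tool goes at most 50 mm and 8.59 degrees, less where a joint would pass 70% of its speed; a pose out of reach is approached as far as the arm can. A call with a gripper value outside its range is refused whole. The fingers move at their own pace and stop on an object; the grip force is fixed at half the most. Time passes only in rows, so rows that repeat a pose let the fingers close, or fill a call up. It gives the time, the measured TCP pose, the force and the opening at its end, in the units of the state.
- env.state(): the state, without advancing time (a new reading comes with each control period).
- env.read_camera(name): name is "scene" or "side" or "wrist"; returns a dict with "image" (420x560x3 uint8, blue, green, red), "range_z" (420x560 float32, mm along the optical axis (not along the pixel's ray), 0 where there is no reading), "fx", "fy", "cx", "cy" (pixels), "dist" ([k1, k2, p1, p2, k3] as OpenCV has them; the pictures are not rectified), "rvec" (rotation vector, rad) and "tvec" (3), from world to camera coordinates, as OpenCV has them; the wrist camera has in their place "tool_from_camera" (4x4, takes a point from camera to tool coordinates, whose origin is the TCP and whose axes are the flange's). Camera axes: x right, y down, z forward; pixel columns grow to the right and rows downward; lengths in mm; the calibration is good to about 2 mm. A picture is of the moment at which its call begins: read the wrist's pose just before it.
- env.job_done(): hands the job in, once; it reports no verdict.
The state is a dict: "t": time; "joints": joint angles; "qvel": joint speeds; "tau": joint torques, N m; "eef_pos": TCP position; "tcp_rot": TCP orientation; "ft_force": force on the tool from outside, world axes, zero at the start; "moment": the same for the moment, N m; "opening": opening from 0.0 (shut) to 1.0 (fully open).
Only numpy, scipy, OpenCV 4.12 (cv2) and the standard library are available. Lean on these libraries where they do the work, as an engineer would, in place of code of your own. Each camera call takes 0.05 s, during which the arm holds its last target. There are 200 camera calls.

## Working session

There is one attempt and no reset: what is moved stays moved. The work goes in short steps, Python scripts to look and compute and a shell command to move; the robot and the scene stay as the last step left them, time stands still between calls to the robot, and variables do not carry over. Pictures are saved under pics/ and viewed, about 8 in all and at most 12, crops included, and the job is handed in when it is done.

```bash
mkdir -p pics; ls
cat > h.py <<'E'
import numpy as np, cv2, pickle
from cell import env
from scipy.spatial.transform import Rotation as Ro
def save(name,fn):
    s=env.state(); r=env.read_camera(name); r['state']=s
    pickle.dump(r,open(f'{fn}.pkl','wb')); return r
def load(fn): return pickle.load(open(f'{fn}.pkl','rb'))
def cam(r):
    "R,t camera->world"
    if 'rvec' in r:
        R=cv2.Rodrigues(np.array(r['rvec'],float))[0]; return R.T, -R.T@np.array(r['tvec'],float).ravel()
    s=r['state']; T=np.array(r['tool_from_camera']); W=Ro.from_euler('xyz',s['tcp_rot']).as_matrix()
    return W@T[:3,:3], W@T[:3,3]+np.array(s['eef_pos'])
def K(r): return np.array([[r['fx'],0,r['cx']],[0,r['fy'],r['cy']],[0,0,1.]])
def plane(r,uv,z):
    uv=np.array(uv,float).reshape(-1,1,2); n=cv2.undistortPoints(uv,K(r),np.array(r['dist'],float))[:,0]
    R,t=cam(r); d=np.c_[n,np.ones(len(n))]@R.T
    return t+d*((z-t[2])/d[:,2])[:,None]
def depth(r,uv):
    uv=np.array(uv,int).reshape(-1,2); n=cv2.undistortPoints(uv.astype(float).reshape(-1,1,2),K(r),np.array(r['dist'],float))[:,0]
    z=r['range_z'][uv[:,1],uv[:,0]]; R,t=cam(r); return t+(np.c_[n,np.ones(len(n))]*z[:,None])@R.T
def proj(r,P):
    R,t=cam(r); Pc=(np.array(P,float).reshape(-1,3)-t)@R
    return cv2.projectPoints(Pc,np.zeros(3),np.zeros(3),K(r),np.array(r['dist'],float))[0][:,0]
E
python3 - <<'E'
from h import *
a=save('scene','s0');b=save('side','d0')
cv2.imwrite('pics/p1.png',a['image']);cv2.imwrite('pics/p2.png',b['image'])
print(env.state()); print(cam(a)[1],cam(b)[1])
E
```

```text
pics
{'t': 0.1, 'joints': array([-1.05591687e-01,  4.91503444e-01,  1.55938373e+00,  4.48883436e-06,
        1.09169744e+00, -1.05603689e-01]), 'qvel': array([ 0.00033854, -0.00316143, -0.00124569, -0.0012717 ,  0.00185084,
        0.00145696]), 'tau': array([ 2.47082615e-03, -6.13621187e+01, -2.58604574e+01,  6.93451893e-02,
        4.70101309e-02, -2.07912552e-05]), 'eef_pos': array([6.24788464e+02, 5.14277526e-02, 2.14119243e+02]), 'tcp_rot': array([-3.14060664e+00, -1.08518764e-04,  1.57080620e+00]), 'ft_force': array([-0.85801944,  0.89772843,  0.37615517]), 'moment': array([0.00117329, 0.04572858, 0.01320852]), 'opening': 1.0018495094434148}
[1606.83842996 -320.46362631 1840.70705668] [-86.63418611 828.13037459 825.39711051]
```

View pics/p1.png

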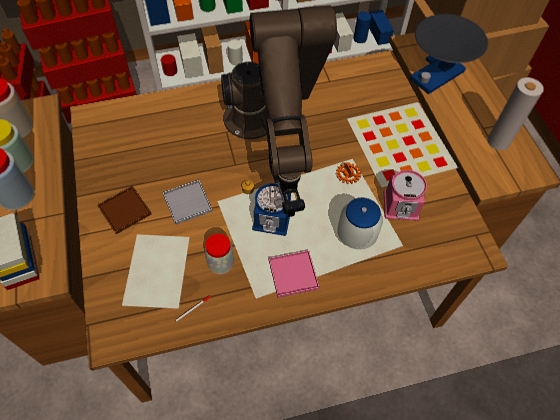

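View pics/p2.png

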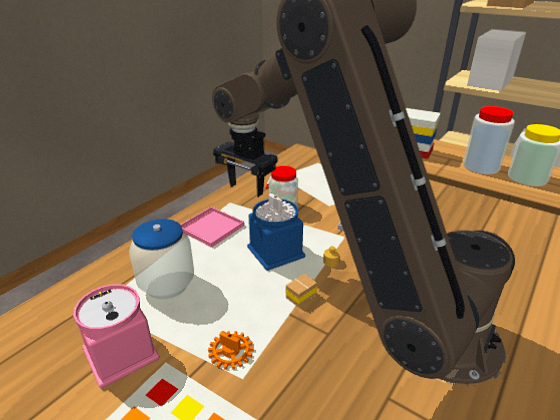

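Scene view (p1): the white wheel is in the blue machine at (270,198) and the orange wheel at (348,173). The steel tray is at (188,200); its look-alikes are the brown tray (125,208) and the pink one (293,272). The pink machine (405,195) is also a look-alike. The side view (p2) shows the orange wheel at (231,349), the blue machine at (277,235), the carton at (300,290) and the weight at (332,256). I choose the blue machine, the bare grey tray and the orange wheel.

Run:
```python
from h import *
a=load('s0');b=load('d0')
def blob(r,m,near):
    n,l,st,c=cv2.connectedComponentsWithStats(m.astype(np.uint8)); i=l[near[1],near[0]]
    if i==0:
        ys,xs=np.nonzero(l); k=np.argmin((ys-near[1])**2+(xs-near[0])**2); i=l[ys[k],xs[k]]
    return (l==i).astype(np.uint8)
for nm,r,near in(('scene',a,(348,173)),('side',b,(231,349))):
    h=cv2.cvtColor(r['image'],cv2.COLOR_BGR2HSV); m=(h[...,0]<14)&(h[...,1]>180)&(h[...,2]>120)
    m=cv2.morphologyEx(m.astype(np.uint8),cv2.MORPH_CLOSE,np.ones((3,3)))
    B=blob(r,m,near); ys,xs=np.nonzero(B); P=plane(r,np.c_[xs,ys],10); print(nm,'orange',len(xs),cv2.minEnclosingCircle(P[:,:2].astype(np.float32)))
h=cv2.cvtColor(a['image'],cv2.COLOR_BGR2HSV)
m=(h[...,1]<70)&(h[...,2]>60); m=m.astype(np.uint8); B=blob(a,m,(188,200)); ys,xs=np.nonzero(B)
P=plane(a,np.c_[xs,ys],10)[:,:2].astype(np.float32); print('tray',len(xs),cv2.minAreaRect(P))
m=(h[...,0]>100)&(h[...,0]<130)&(h[...,1]>120); B=blob(a,m.astype(np.uint8),(262,222)); ys,xs=np.nonzero(B); print('blue bbox',xs.min(),xs.max(),ys.min(),ys.max())
print(depth(a,[(265,195),(348,165),(188,200)]), a['range_z'][195,265])
# white wheel top via depth
v,u=np.mgrid[170:240,240:310]; uv=np.c_[u.ravel(),v.ravel()]; P=depth(a,uv); hh=cv2.cvtColor(a['image'],cv2.COLOR_BGR2HSV)[uv[:,1],uv[:,0]]
k=(hh[:,1]<60)&(hh[:,2]>140)&(P[:,2]>145)&(P[:,2]<215); print('white',k.sum(),P[k].min(0),P[k].max(0),np.median(P[k],0))
for nm,r,(u,v),w in(('c1',a,(270,205),50),('c2',b,(277,225),50),('c3',a,(348,173),30)):
    cv2.imwrite(f'{nm}.png',0*r['image'])
    c=r['image'][v-w:v+w,u-w:u+w]; cv2.imwrite(f'{nm}.png',cv2.resize(c,(260,260),interpolation=2))
cv2.imwrite('pics/p3.png',np.hstack([cv2.imread(f'c{i}.png') for i in(1,2,3)]))
```

```text
scene orange 294 ((408.7273864746094, 336.3348693847656), 54.49302291870117)
side orange 530 ((405.4749755859375, 340.50799560546875), 54.53009033203125)
tray 1333 ((384.460205078125, -356.5477294921875), (168.74659729003906, 159.5695037841797), 9.41581916809082)
blue bbox 253 289 183 235
[[ 523.65562944  -58.99249552  150.84523764]
 [ 399.69886138  331.13929096   54.9168067 ]
 [ 379.11637887 -351.33092424    7.71365284]] 2023.3362
white 212 [488.33417461 -93.02994014 145.23745289] [600.03100811  -3.30704688 210.94900427] [546.0876356  -58.77204907 160.95149536]
```

View pics/p3.png

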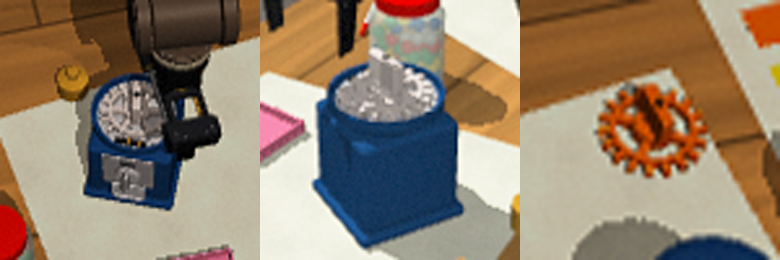

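The crops (p3) confirm the choice. The white wheel sits in the blue hopper, with the brass teeth on the front (+x) side facing the scene camera. The orange wheel lies flat with its paddle up at about (407,338), and the two views agree within 4 mm. Next I go above the machine for a close look.

```bash
python3 -m pendant '[[[1,-0.02,-0.03,-0.04,0],[1,-0.04,-0.06,-0.08,0],[1,-0.055,-0.08,-0.12,0],[1,-0.055,-0.08,-0.12,0],[1,-0.055,-0.08,-0.12,0],[1,-0.055,-0.08,-0.12,0],[1,-0.055,-0.08,-0.12,0],[1,-0.055,-0.08,-0.12,0]]]'
python3 - <<'E'
from h import *
r=save('wrist','w1'); cv2.imwrite('pics/p4.png',r['image']); print(r['state']['eef_pos'],r['state']['tcp_rot'],cam(r)[1], r['tool_from_camera'])
print(proj(r,[[545,-55,150],[545,-55,202]]))
E
```

```text
t: 0.9
eef_pos: [545.2, -54.6, 333.3]
tcp_rot: [-3.139, -0.001, 1.571]
ft_force: [0.1, -0.6, -0.0]
opening: 0.995
[545.18856859 -54.56827911 333.27668037] [-3.13943789e+00 -5.25417327e-04  1.57146429e+00] [545.53851635  16.83971564 503.61264575] [[-6.15004313e-05 -9.67296092e-01 -2.53649890e-01  7.14972327e+01]
 [ 9.99999904e-01 -1.69551170e-04  4.04123017e-04  3.06911825e-02]
 [-4.33913251e-04 -2.53649841e-01  9.67296009e-01 -1.70298884e+02]
 [ 0.00000000e+00  0.00000000e+00  0.00000000e+00  1.00000000e+00]]
[[272.06342296 186.14297965]
 [271.96210869 198.38766409]]
```

View pics/p4.png

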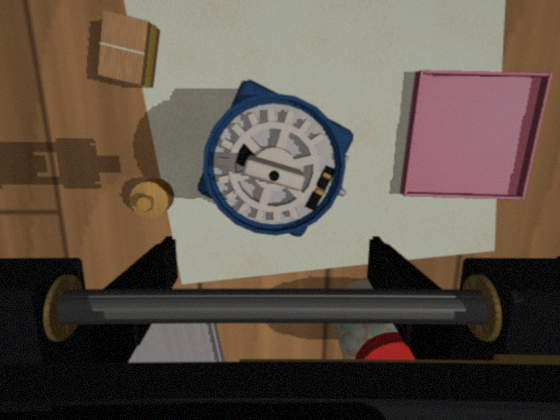

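The wrist view (p4) shows the hopper circle centred near (275,165), with the paddle running from (245,158) to (303,185). The brass gear is at (322,186), the weight at (150,198), the carton at (128,48) and the jar lid at (385,345). Now I measure the axis and angles.

Run:
```python
from h import *
r=load('w1'); im=r['image']; h=cv2.cvtColor(im,cv2.COLOR_BGR2HSV)
m=((h[...,0]>100)&(h[...,0]<130)&(h[...,1]>120)&(h[...,2]>40)).astype(np.uint8); m[250:]=0
ys,xs=np.nonzero(m); P=depth(r,np.c_[xs,ys]); k=(P[:,2]>150)&(P[:,2]<168); print(k.sum(),np.median(P[k,2]))
Q=plane(r,np.c_[xs,ys][k],158)[:,:2]; print('rim circ',cv2.minEnclosingCircle(Q.astype(np.float32)))
from scipy.optimize import least_squares
c=least_squares(lambda p:np.hypot(*(Q-p[:2]).T)-65,Q.mean(0),loss='soft_l1').x; print('fit',c,np.percentile(np.hypot(*(Q-c).T),[2,50,98]))
v,u=np.mgrid[100:250,190:370]; uv=np.c_[u.ravel(),v.ravel()]; P=depth(r,uv)
k=(P[:,2]>192)&(P[:,2]<212); P2=plane(r,uv[k],202)[:,:2].astype(np.float32); print('paddle',k.sum(),np.median(P[k,2]),cv2.minAreaRect(P2))
hh=h[uv[:,1],uv[:,0]]; k=(hh[:,0]>12)&(hh[:,0]<30)&(hh[:,1]>130)&(hh[:,2]>110)&(np.hypot(*(plane(r,uv,158)[:,:2]-c).T)<62); P3=plane(r,uv[k],155)[:,:2]; g=P3.mean(0); print('gear',k.sum(),g-c,np.hypot(*(g-c)),np.degrees(np.arctan2(*(g-c)[::-1])))
print(np.cov(P3.T)); w,V=np.linalg.eigh(np.cov(P3.T)); print(w**.5,np.degrees(np.arctan2(V[1],V[0])))
```

```text
2963 156.96413401797776
rim circ ((546.1870727539062, -34.92271041870117), 68.04883575439453)
fit [546.48468923 -34.98507058] [58.03440053 63.29987334 66.98601575]
paddle 1065 201.82310950892224 ((546.972412109375, -34.30479431152344), (14.849186897277832, 51.361942291259766), 73.29622650146484)
gear 46 [ 47.40825972 -16.3457813 ] 50.14706029259135 -19.023559752392657
[[16.35776155 28.08764201]
 [28.08764201 67.66307409]]
[1.99281234 8.94704055] [156.20284449  66.20284449]
```

```bash
python3 -m pendant '[[[1,0.01,0.001,0.02,-0.149],[1,0.02,0.0015,0.05,-0.299],[1,0.02,0.0015,0.08,-0.449],[1,0.02,0.0015,0.09,-0.599],[1,0.02,0.0015,0.09,-0.749],[1,0.02,0.0015,0.09,-0.899],[1,0.02,0.0015,0.09,-1.048],[1,0.02,0.0015,0.09,-1.198]]]' && python3 -m pendant '[[[1,0,0,0.01,-0.081],[1,0,0,0.03,-0.081],[1,0,0,0.052,-0.081],[1,0,0,0.067,-0.081],[1,0,0,0.071,-0.081],[0.3,0,0,0.071,-0.081],[0,0,0,0.071,-0.081],[0,0,0,0.071,-0.081]]]'
```

```text
t: 1.75
eef_pos: [546.6, -34.7, 244.0]
tcp_rot: [-3.141, -0.001, 2.775]
ft_force: [-0.2, -0.1, -0.8]
opening: 1.0
t: 2.55
eef_pos: [546.9, -35.0, 174.4]
tcp_rot: [3.141, 0.001, 2.85]
ft_force: [0.8, -0.2, -1.1]
opening: 0.806
```

```bash
python3 -m pendant '[[[0,0,0,0.001,0],[0,0,0,0.001,0],[0,0,0,0.001,0],[0,0,0,0.001,0],[0,0,0,0.001,0],[0,0,0,0.001,0],[0,0,0,0.001,0],[0,0,0,0.001,0]]]'
```

```text
t: 3.35
eef_pos: [546.5, -35.0, 172.6]
tcp_rot: [-3.142, 0.0, 2.85]
ft_force: [0.1, 1.2, -0.0]
opening: 0.141
```

```bash
python3 -m pendant '[[[0,0,0,-0.005,0],[0,0,0,-0.02,0],[0,0,0,-0.05,0],[0,0,0,-0.08,0],[0,0.005,-0.02,-0.09,0],[0,0.01,-0.05,-0.09,0],[0,0.02,-0.09,-0.09,0],[0,0.027,-0.13,-0.09,0]]]' && python3 -m pendant '[[[0,0.009,-0.04,0,0],[0,0.018,-0.09,0,0],[0,0.025,-0.14,0,0],[0,0.032,-0.18,0,0],[0,0.036,-0.205,0,0],[0,0.036,-0.22,0,0],[0,0.036,-0.223,0,0],[0,0.036,-0.223,0,0]]]'
python3 - <<'E'
from h import *
r=save('wrist','w2'); s=save('scene','s2'); S=s['image'][110:300,60:440]
cv2.imwrite('pics/p5.png',np.vstack([r['image'],cv2.resize(S,(560,280))])[:600] if 0 else np.hstack([cv2.resize(r['image'],(400,300)),cv2.resize(s['image'][120:270,120:320],(400,300))])); print(r['state']['eef_pos'],r['state']['tcp_rot'])
print(proj(r,[384,-357,4]))
E
```

```text
t: 4.15
eef_pos: [482.1, -152.3, 262.7]
tcp_rot: [3.141, -0.001, 2.851]
ft_force: [0.8, 0.0, -4.2]
opening: 0.148
t: 4.95
eef_pos: [384.8, -354.5, 262.5]
tcp_rot: [3.141, -0.0, 2.85]
ft_force: [-0.1, 0.1, -4.1]
opening: 0.146
[ 384.81185553 -354.52141337  262.46898245] [ 3.14098607e+00 -3.54123088e-04  2.84961472e+00]
[[269.34081878 172.60504184]]
```

View pics/p5.png

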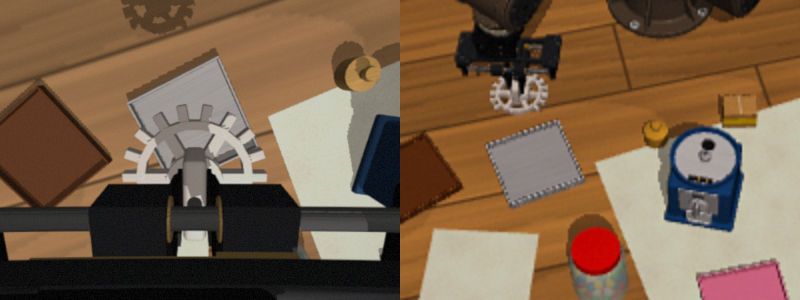

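The wheel is clear of the hopper in p5. The boss and gear are now visible in the scene crop, and the tray is fully in view there. I refine the tray centre and get the orange wheel's pose from the same picture.

Run:
```python
from h import *
s=load('s2'); h=cv2.cvtColor(s['image'],cv2.COLOR_BGR2HSV)
m=((h[...,1]<70)&(h[...,2]>60)).astype(np.uint8); n,l,st,c=cv2.connectedComponentsWithStats(m); i=l[200,188]; print(st[i])
ys,xs=np.nonzero(l==i); 
for z in (4,18):
    R=cv2.minAreaRect(plane(s,np.c_[xs,ys],z)[:,:2].astype(np.float32)); print(z,R)
# inner floor: by depth
P=depth(s,np.c_[xs,ys]); print(np.percentile(P[:,2],[5,25,50,75,95])); k=(P[:,2]<9)
print('floor',k.sum(),cv2.minAreaRect(P[k][:,:2].astype(np.float32)))
w=load('w2'); print(plane(w,[(178,133),(304,73)],18), plane(w,[(180,128),(306,76)],18))
print('proj corners',)
for z in(18,):
    print(proj(w,np.c_[cv2.boxPoints(cv2.minAreaRect(plane(s,np.c_[xs,ys],z)[:,:2].astype(np.float32))),np.full(4,z)])/1.4)
```

```text
[ 163  180   49   44 1333]
4 ((380.45391845703125, -356.666015625), (169.29965209960938, 160.0924835205078), 9.415825843811035)
18 ((389.80181884765625, -356.39013671875), (168.0092010498047, 158.8721923828125), 9.4158296585083)
[-2.98269856  2.40560532  6.30119404 11.1419776  19.51599275]
floor 858 ((382.67523193359375, -356.19012451171875), (170.6119384765625, 158.08074951171875), 10.188553810119629)
[[ 310.32163969 -440.42785185   18.        ]
 [ 290.13987813 -289.92954391   18.        ]] [[ 305.87188356 -436.40433196   18.        ]
 [ 293.64698015 -288.68039002   18.        ]]
proj corners
[[216.62823234  55.11939006]
 [124.45852301 102.50848474]
 [173.77139784 191.54558024]
 [259.60641421 152.2062758 ]]
```

```bash
python3 -m pendant '[[[0,0.001,-0.002,0.03,0],[0,0.001,-0.002,0.075,0],[0,0.001,-0.002,0.12,0],[0,0.001,-0.002,0.16,0],[0,0.001,-0.002,0.19,0],[0,0.001,-0.002,0.21,0],[0,0.001,-0.002,0.222,0],[0,0.001,-0.002,0.228,0]]]' && python3 -m pendant '[[[0,0,0,0.002,0],[0,0,0,0.004,0],[0,0,0,0.006,0],[0,0,0,0.007,0],[0,0,0,0.007,0],[0.4,0,0,0.007,0],[0.4,0,0,0.007,0],[0.4,0,0,0.007,0]]]'
```

```text
t: 5.85
eef_pos: [383.6, -355.9, 34.0]
tcp_rot: [3.141, -0.001, 2.851]
ft_force: [-0.3, -0.5, -3.5]
opening: 0.143
t: 6.65
eef_pos: [383.3, -356.8, 28.0]
tcp_rot: [-3.141, 0.001, 2.85]
ft_force: [-0.6, 0.1, 1.1]
opening: 0.343
```

```bash
python3 -m pendant '[[[0.4,0,0,-0.005,0],[0.4,0,0,-0.04,0],[0.6,0,0,-0.09,0],[0.6,-0.01,0.03,-0.14,0],[0.6,-0.02,0.07,-0.18,0],[0.6,-0.03,0.115,-0.21,0],[0.6,-0.04,0.155,-0.23,0],[0.6,-0.05,0.195,-0.25,0]]]' && python3 -m pendant '[[[0.6,-0.01,0.04,-0.02,0],[0.6,-0.02,0.08,-0.04,0],[0.6,-0.03,0.12,-0.05,0],[0.6,-0.032,0.145,-0.05,0],[0.6,-0.032,0.149,-0.05,0],[0.6,-0.032,0.149,-0.05,0],[0.6,-0.032,0.149,-0.05,0],[0.6,-0.032,0.149,-0.05,0]]]'
python3 - <<'E'
from h import *
r=save('wrist','w3'); s=save('scene','s3'); a=save('side','d3')
c=proj(r,[547,-35,150])[0].astype(int); print(c,r['state']['eef_pos'])
x0=int(np.clip(c[0]-70,0,420)); y0=int(np.clip(c[1]-70,0,280))
cv2.imwrite('pics/p6.png',np.hstack([cv2.resize(r['image'][y0:y0+140,x0:x0+140],(420,420),interpolation=2),cv2.resize(s['image'][165:235,155:225],(360,420),interpolation=2)])); print(x0,y0)
E
```

```text
t: 7.45
eef_pos: [481.8, -192.3, 274.1]
tcp_rot: [-3.141, 0.002, 2.849]
ft_force: [-0.1, -0.1, 0.2]
opening: 0.598
t: 8.25
eef_pos: [554.5, -61.3, 322.1]
tcp_rot: [-3.141, -0.0, 2.848]
ft_force: [0.1, -0.0, 0.1]
opening: 0.598
[296 172] [554.48953913 -61.29353075 322.06805741]
226 102
```

View pics/p6.png

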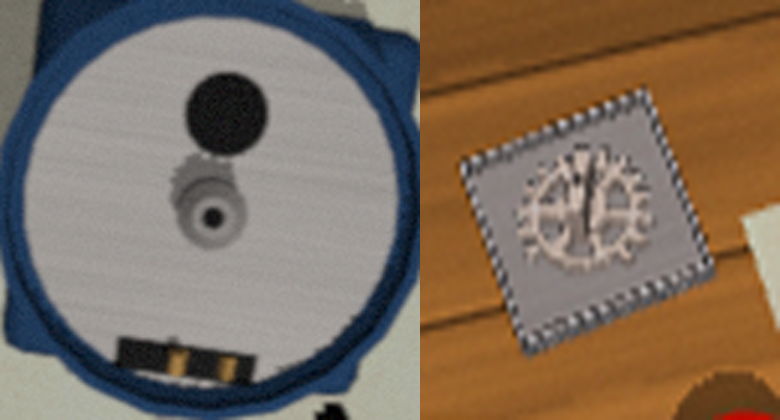

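p6 shows the worn wheel lying flat inside the steel tray. The hopper is open with the boss at crop (212,218) and two brass teeth at crop (178,362) and (228,368). I measure the seat axis and tooth angles, and the orange wheel's rough pose.

Run:
```python
from h import *
r=load('w3'); h=cv2.cvtColor(r['image'],cv2.COLOR_BGR2HSV); o=np.array([226,102])
m=((h[...,0]>8)&(h[...,0]<30)&(h[...,1]>100)&(h[...,2]>70)).astype(np.uint8); n,l,st,ce=cv2.connectedComponentsWithStats(m)
# boss: dark dimple in top + rim fit
bt=plane(r,o+np.array([[212.5,217.5]])/3-.33,164)[0]; print('boss top',bt)
b=((h[...,0]>100)&(h[...,0]<130)&(h[...,1]>120)&(h[...,2]>40)).astype(np.uint8); b[260:]=0
ys,xs=np.nonzero(b); P=depth(r,np.c_[xs,ys]); k=(P[:,2]>151)&(P[:,2]<167)&(np.hypot(P[:,0]-547,P[:,1]+35)<75); Q=plane(r,np.c_[xs,ys][k],158)[:,:2]; C=cv2.minEnclosingCircle(Q.astype(np.float32)); print('rim',C)
g=((h[...,2]>90)&(h[...,1]<60)).astype(np.uint8)
c0=np.array([546.6,-34.8])
for i in range(1,n):
    if st[i,4]>15 and np.all(abs(ce[i]-o-70)<70):
        p=plane(r,ce[i],156)[0]
        for c in(c0,bt[:2]): d=p[:2]-c; print(st[i],ce[i],p,np.hypot(*d),np.degrees(np.arctan2(d[1],d[0])))
# slot dark
dk=((h[...,2]<45)).astype(np.uint8); n,l,st,ce=cv2.connectedComponentsWithStats(dk|m)
for i in range(1,n):
    if st[i,4]>60 and np.all(abs(ce[i]-o-70)<62):
        p=plane(r,ce[i],150)[0]; d=p[:2]-c0; print('slot/hole',st[i],p,np.hypot(*d),np.degrees(np.arctan2(d[1],d[0])))
```

```text
boss top [546.41773979 -35.30163275 164.        ]
rim ((546.4315795898438, -34.7254753112793), 67.77962493896484)
[282 219   7   8  48] [284.875      222.39583333] [589.70970234 -58.64312903 156.        ] 49.26399534747229 -28.946119009939288
[282 219   7   8  48] [284.875      222.39583333] [589.70970234 -58.64312903 156.        ] 49.18352843719388 -28.33197742693444
[299 221   6   8  42] [301.38095238 224.30952381] [596.14572641 -43.97968891 156.        ] 50.38894416199746 -10.496569098210331
[299 221   6   8  42] [301.38095238 224.30952381] [596.14572641 -43.97968891 156.        ] 50.47951377933714 -9.899030752476847
slot/hole [289 127  25  26 527] [519.22194974 -22.3470817  150.        ] 30.077114392703656 155.54156453303762
slot/hole [272 150  93  88 271] [594.28599214 -11.98938047 150.        ] 52.86093273847158 25.564145802886515
slot/hole [264 215  47  16 375] [591.89962336 -57.20952031 150.        ] 50.539514013121014 -26.32139577714801
```

```bash
python3 -m pendant '[[[0.6,0.018,0.026,0,0],[0.6,0.044,0.063,0,0],[0.6,0.071,0.102,0,0],[0.6,0.098,0.142,0,0],[0.6,0.125,0.181,0,0],[0.6,0.153,0.221,0,0],[0.6,0.18,0.26,0,0],[0.6,0.205,0.298,0.01,0]]]' && python3 -m pendant '[[[0.6,0.015,0.022,0.02,0],[0.6,0.027,0.039,0.04,0],[0.6,0.03,0.044,0.06,0],[0.6,0.03,0.044,0.07,0],[0.6,0.03,0.044,0.07,0],[0.6,0.03,0.044,0.07,0],[0.6,0.03,0.044,0.07,0],[0.6,0.03,0.044,0.07,0]]]'
python3 - <<'E'
from h import *
r=save('wrist','w4'); c=proj(r,[407,338,25])[0]; print(c,r['state']['eef_pos']); cv2.imwrite('pics/p7.png',r['image'])
h=cv2.cvtColor(r['image'],cv2.COLOR_BGR2HSV); m=((h[...,0]<14)&(h[...,1]>170)&(h[...,2]>70)).astype(np.uint8)
n,l,st,ce=cv2.connectedComponentsWithStats(m); i=1+np.argmin(np.hypot(*(ce[1:]-c).T)-st[1:,4]*.1); ys,xs=np.nonzero(l==i); print(st[i]); uv=np.c_[xs,ys]
P=depth(r,uv); k=P[:,2]>44; print('paddle',k.sum(),np.median(P[k,2])); print(cv2.minAreaRect(plane(r,uv[k],52)[:,:2].astype(np.float32)))
k=(P[:,2]<22); print('disc',cv2.minEnclosingCircle(plane(r,uv[k],10)[:,:2].astype(np.float32)))
E
```

```text
t: 9.2
eef_pos: [443.8, 285.8, 313.1]
tcp_rot: [3.14, 0.002, 2.849]
ft_force: [0.6, 0.4, 0.0]
opening: 0.6
t: 10.0
eef_pos: [428.7, 334.6, 242.9]
tcp_rot: [3.141, 0.001, 2.849]
ft_force: [0.0, -0.4, 0.4]
opening: 0.597
[268.62082204 158.36933132] [428.65964452 334.60724723 242.87396971]
[ 221  108   96   96 3314]
paddle 655 52.014094854061284
((395.16497802734375, 345.66180419921875), (72.13448333740234, 52.83514404296875), 26.960771560668945)
disc ((407.4543762207031, 337.6365051269531), 52.877235412597656)
```

View pics/p7.png

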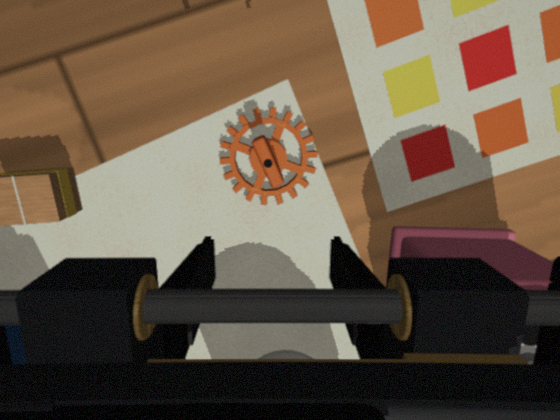

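p7 shows the orange wheel at (268,155), with its paddle running from about (254,140) to (283,186) and the globe's shadow below. The paddle mask picked up depth outliers, so I tidy that fit.

Run:
```python
from h import *
r=load('w4'); h=cv2.cvtColor(r['image'],cv2.COLOR_BGR2HSV); m=((h[...,0]<14)&(h[...,1]>150)&(h[...,2]>60)); 
v,u=np.mgrid[0:420,0:560]; P=depth(r,np.c_[u.ravel(),v.ravel()])[:,2].reshape(420,560)
m2=(m&(P>46)&(P<58)).astype(np.uint8); m2=cv2.morphologyEx(m2,cv2.MORPH_OPEN,np.ones((3,3))); n,l,st,ce=cv2.connectedComponentsWithStats(m2); i=1+np.argmax(st[1:,4]); print(st[i])
# include the dark pivot hole
B=cv2.morphologyEx((l==i).astype(np.uint8),cv2.MORPH_CLOSE,np.ones((7,7))); ys,xs=np.nonzero(B); Q=plane(r,np.c_[xs,ys],52)[:,:2]
R=cv2.minAreaRect(Q.astype(np.float32)); print(R); w,V=np.linalg.eigh(np.cov(Q.T)); print(Q.mean(0),(12*w)**.5,np.degrees(np.arctan2(V[1,1],V[0,1])))
print('hole',plane(r,[268,163],52))
M=(m&(P<22)).astype(np.uint8); n,l,st,ce=cv2.connectedComponentsWithStats(M|m2); i=1+np.argmax(st[1:,4]); ys,xs=np.nonzero((l==i)&(P<22)); Q=plane(r,np.c_[xs,ys],10)[:,:2]; print(cv2.minEnclosingCircle(Q.astype(np.float32)))
```

```text
[253 137  30  51 655]
((407.27838134765625, 337.54254150390625), (51.15056228637695, 13.974770545959473), 7.301586151123047)
[406.26260075 337.37623199] [13.57194091 49.7427247 ] -173.31791029865934
hole [[407.95124699 337.28995288  52.        ]]
((407.48388671875, 337.69439697265625), 53.42123031616211)
```

Run:
```python
from h import *
a=load('s3')
print('globe cap',plane(a,[(363,210)],195),depth(a,[(363,212)]));print('pink',plane(a,[(408,181)],158),depth(a,[(400,190),(412,178)])); print('jar',plane(a,[(218,243)],148)); print(env.state()['joints'])
```

```text
globe cap [[702.96658992 267.77433461 195.        ]] [[711.43505906 264.6881243  195.55269543]]
pink [[599.28940468 495.95134485 158.        ]] [[627.88502843 452.67889452 152.00209917]
 [584.75570672 520.66733134 149.82418616]]
jar [[ 683.15052618 -274.0598672   148.        ]]
[ 5.41533309e-01  3.45794131e-01  1.72287149e+00 -6.08716049e-05
  1.07166623e+00 -7.36842497e-01]
```

```bash
python3 -m pendant '[[[0.6,0.01,-0.002,0.02,-0.14],[0.6,0.0212,-0.0032,0.06,-0.28],[0.6,0.0212,-0.0032,0.10,-0.415],[0.6,0.0212,-0.0032,0.14,-0.415],[0.6,0.0212,-0.0032,0.17,-0.415],[0.6,0.0212,-0.0032,0.17,-0.415],[0.6,0.0212,-0.0032,0.17,-0.415],[0.6,0.0212,-0.0032,0.17,-0.415]]]'
```

```text
t: 10.85
eef_pos: [407.8, 338.4, 73.8]
tcp_rot: [3.141, 0.002, -3.018]
ft_force: [-0.6, 0.4, 1.2]
opening: 0.596
```

```bash
python3 -m pendant '[[[0.6,0,0,0.02,0],[0.6,0,0,0.04,0],[0.6,0,0,0.05,0],[0.3,0,0,0.05,0],[0,0,0,0.05,0],[0,0,0,0.05,0],[0,0,0,0.05,0],[0,0,0,0.05,0]]]' && python3 -m pendant '[[[0,0,0,0,0],[0,0,0,0,0],[0,0,0,0,0],[0,0,0,-0.01,0],[0,0,0,-0.04,0],[0,0,0,-0.08,0],[0,0,0,-0.12,0],[0,0,0,-0.16,0]]]'; python3 -c "
from h import *
for i in range(3): print(env.state()['eef_pos'],env.state()['tcp_rot'],env.state()['ft_force'])"
```

```text
t: 11.65
eef_pos: [407.2, 338.0, 22.5]
tcp_rot: [3.141, 0.001, -3.018]
ft_force: [-1.3, -0.1, 0.7]
opening: 0.236
t: 12.45
eef_pos: [406.4, 337.7, 183.8]
tcp_rot: [-3.141, -0.001, -3.018]
ft_force: [1.0, 0.2, -5.5]
opening: 0.144
[406.41747331 337.65378383 183.77446966] [-3.14127925e+00 -7.58401293e-04 -3.01835565e+00] [ 0.98208595  0.1661447  -5.50968346]
[406.41747331 337.65378383 183.77446966] [-3.14127925e+00 -7.58401293e-04 -3.01835565e+00] [ 0.98208595  0.1661447  -5.50968346]
[406.41747331 337.65378383 183.77446966] [-3.14127925e+00 -7.58401293e-04 -3.01835565e+00] [ 0.98208595  0.1661447  -5.50968346]
```

```bash
python3 -m pendant '[[[0,-0.005,-0.02,-0.03,0],[0,-0.013,-0.055,-0.06,0],[0,-0.023,-0.098,-0.07,0.04],[0,-0.034,-0.143,-0.07,0.08],[0,-0.045,-0.188,-0.07,0.12],[0,-0.055,-0.233,-0.07,0.16],[0,-0.066,-0.278,-0.07,0.2],[0,-0.076,-0.32,-0.07,0.24]]]' && python3 -m pendant '[[[0,0.000,-0.035,0,0.03],[0,0.00,-0.055,0,0.048],[0,0.00,-0.060,0,0.048],[0,0.00,-0.060,0,0.048],[0,0.00,-0.060,0,0.048],[0,0.00,-0.060,0,0.048],[0,0.00,-0.060,0,0.048],[0,0.00,-0.060,0,0.048]]]'
python3 - <<'E'
from h import *
P=[];Rr=[]
for nm in ('wrist','scene','side'):
    r=save(nm,'x_'+nm); P.append(r['state']['eef_pos']);Rr.append(r['state']['tcp_rot'][2])
print(np.array(P),Rr)
p=np.mean(P,0); y=np.mean(Rr); d=np.array([546.5,-35.0])-p[:2]; c,s=np.cos(y),np.sin(y); print('tool shift',c*d[0]+s*d[1], s*d[0]-c*d[1], np.degrees(y)%360)
r=load('x_wrist');cv2.imwrite('pics/p8.png',r['image'])
# orange wheel centre as seen from scene/side, teeth plane at tcp-22.5+10
for nm in('scene','side'):
    r=load('x_'+nm); h=cv2.cvtColor(r['image'],cv2.COLOR_BGR2HSV); m=((h[...,0]<14)&(h[...,1]>150)&(h[...,2]>60)).astype(np.uint8)
    c=proj(r,[*p[:2],p[2]-15])[0].astype(int); B=np.zeros_like(m); B[c[1]-45:c[1]+45,c[0]-45:c[0]+45]=m[c[1]-45:c[1]+45,c[0]-45:c[0]+45]
    ys,xs=np.nonzero(B); print(nm,len(xs),cv2.minEnclosingCircle(plane(r,np.c_[xs,ys],p[2]-17)[:,:2].astype(np.float32)))
E
```

```text
t: 13.25
eef_pos: [521.7, 27.7, 252.2]
tcp_rot: [3.142, -0.001, 3.023]
ft_force: [1.2, 0.8, -5.4]
opening: 0.145
t: 14.05
eef_pos: [514.8, -29.3, 252.1]
tcp_rot: [3.142, 0.0, 2.978]
ft_force: [-0.1, -0.2, -4.9]
opening: 0.149
[[514.76748528 -29.32823942 252.06301742]
 [514.80477543 -29.45605117 252.06755611]
 [514.79301086 -29.57363298 252.05245519]] [np.float64(2.9777947412088794), np.float64(2.9775888437278986), np.float64(2.977342470949171)]
tool shift -32.19177309676176 -0.29495119634692646 170.60250084960228
scene 431 ((398.1274719238281, -9.794278144836426), 173.24838256835938)
side 411 ((618.807861328125, -117.29467010498047), 194.2238311767578)
```

View pics/p8.png

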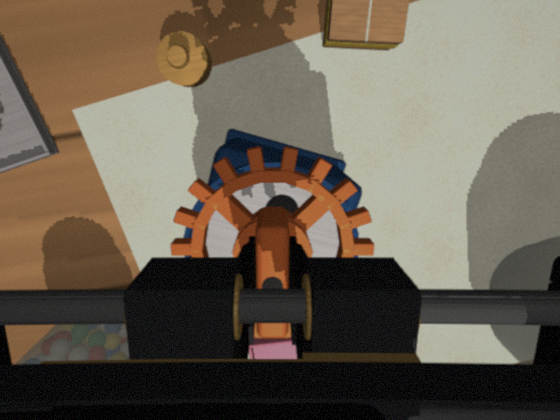

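Run:
```python
from h import *
from scipy.optimize import least_squares
r=load('x_wrist'); h=cv2.cvtColor(r['image'],cv2.COLOR_BGR2HSV); m=((h[...,0]<14)&(h[...,1]>150)&(h[...,2]>60)).astype(np.uint8); m[:120]=0;m[255:]=0
n,l,st,ce=cv2.connectedComponentsWithStats(m); i=1+np.argmax(st[1:,4]); B=(l==i).astype(np.uint8)
ys,xs=np.nonzero(B); p=r['state']['eef_pos']; Q=plane(r,np.c_[xs,ys],p[2]-12.5)[:,:2]; y=r['state']['tcp_rot'][2]; c,s=np.cos(y),np.sin(y)
T=(Q-p[:2])@np.array([[c,s],[s,-c]])  # tool x,y
f=lambda q:q[0]
ctr=np.zeros(2)
for _ in range(6):
    d=T-ctr; a=np.degrees(np.arctan2(d[:,1],d[:,0])); rr=np.hypot(*d.T); pts=[]
    for k in np.arange(-90,91,2):
        w=abs(a-k)<1
        if w.sum()>3 and rr[w].max()>50: pts.append(T[w][rr[w].argmax()])
    pts=np.array(pts); s_=least_squares(lambda q:np.hypot(*(pts-q[:2]).T)-q[2],[*ctr,54],loss='soft_l1').x; ctr=s_[:2]
s2=least_squares(lambda q:np.hypot(*(pts-q[:2]).T)-54,ctr,loss='soft_l1').x
print(len(pts),s_,s2)
# tooth phase: radius 44..53 pixel angles folded at 20deg
d=T-s2; rr=np.hypot(*d.T); k=(rr>47)&(rr<53); a=np.arctan2(d[k,1],d[k,0]); print('tooth phase deg mod20',np.degrees(np.angle(np.exp(18j*a).mean()))/18)
```

```text
46 [ 1.25168823  0.42760196 52.67238014] [-0.4135979   0.44931639]
tooth phase deg mod20 -9.96923039968915
```

The wheel is centred in the jaws within about 1 mm, and the tooth phase matches the paddle (a gap on x). Next I move over the seat and down to just above the boss.

```bash
python3 -m pendant '[[[0,-0.015,0,0,0],[0,-0.032,-0.0003,0,0],[0,-0.032,-0.0003,0.02,0],[0,-0.032,-0.0003,0.04,0],[0,-0.032,-0.0003,0.055,0],[0,-0.032,-0.0003,0.06,0],[0,-0.032,-0.0003,0.06,0],[0,-0.032,-0.0003,0.06,0]]]'; python3 -m pendant '[[[0,0,0,0.002,0],[0,0,0,0.004,0],[0,0,0,0.006,0],[0,0,0,0.007,0],[0,0,0,0.008,0],[0,0,0,0.009,0],[0,0,0,0.010,0],[0,0,0,0.010,0]]]'
```

```text
t: 15.0
eef_pos: [546.7, -35.5, 192.8]
tcp_rot: [3.142, 0.001, 2.977]
ft_force: [0.1, 0.9, -4.1]
opening: 0.144
t: 15.8
eef_pos: [546.2, -35.5, 181.9]
tcp_rot: [3.142, -0.0, 2.977]
ft_force: [-1.4, 0.0, -4.6]
opening: 0.148
```

```bash
python3 -m pendant '[[[0,0,0,0.0005,0],[0,0,0,0.001,0],[0,0,0,0.0015,0],[0,0,0,0.002,0],[0,0,0,0.0025,0],[0,0,0,0.003,0],[0,0,0,0.0035,0],[0,0,0,0.004,0]]]'; python3 -m pendant '[[[0,0,0,0.0005,0],[0,0,0,0.001,0],[0,0,0,0.0015,0],[0,0,0,0.002,0],[0,0,0,0.0025,0],[0,0,0,0.0025,0],[0,0,0,0.0025,0],[0,0,0,0.0025,0]]]'
```

```text
t: 16.6
eef_pos: [546.3, -35.4, 178.0]
tcp_rot: [3.142, 0.0, 2.977]
ft_force: [0.3, -0.5, -4.4]
opening: 0.148
t: 17.4
eef_pos: [546.3, -35.5, 175.6]
tcp_rot: [3.142, 0.0, 2.977]
ft_force: [-0.3, 0.1, -4.9]
opening: 0.143
```

The underside is at about 153 mm, below the tooth tops, with no contact force, so it is entering mesh. I keep lowering gently with a slight rock.

```bash
python3 -m pendant '[[[0,0,0,0.0005,0.008],[0,0,0,0.001,0],[0,0,0,0.0015,-0.008],[0,0,0,0.002,0],[0,0,0,0.0023,0.008],[0,0,0,0.0026,0],[0,0,0,0.0028,-0.008],[0,0,0,0.003,0]]]'; python3 -m pendant '[[[0,0,0,0.0003,0],[0,0,0,0.0005,0],[0,0,0,0.0005,0],[0,0,0,0.0005,0],[0,0,0,0.0005,0],[0,0,0,0.0005,0],[0,0,0,0.0005,0],[0,0,0,0.0005,0]]]'
```

```text
t: 18.2
eef_pos: [546.3, -35.4, 172.5]
tcp_rot: [-3.142, 0.0, 2.977]
ft_force: [0.1, -0.4, -4.1]
opening: 0.147
t: 19.0
eef_pos: [546.3, -35.5, 172.3]
tcp_rot: [3.142, 0.0, 2.977]
ft_force: [-3.0, 1.8, 5.6]
opening: 0.143
```

Floor contact came at TCP 172.3 (underside about 149.8, net about 10 N), so the wheel is fully home. I take off the press, release and rise.

```bash
python3 -m pendant '[[[0,0,0,-0.0003,0],[0.4,0,0,-0.0003,0],[0.4,0,0,-0.0003,0],[0.4,0,0,-0.0003,0],[0.4,0,0,-0.0003,0],[0.4,0,0,-0.0003,0],[0.4,0,0,-0.0003,0],[0.4,0,0,-0.0003,0]]]'; python3 -m pendant '[[[0.4,0,0,-0.005,0],[0.4,0,0,-0.02,0],[0.4,0,0,-0.06,0],[0.4,0,0,-0.10,0],[0.4,0.0,0,-0.14,0],[0.4,-0.03,0,-0.15,0],[0.4,-0.03,0,-0.15,0],[0.4,-0.03,0,-0.15,0]]]'
python3 - <<'E'
from h import *
r=save('wrist','f_w');s=save('scene','f_s');d=save('side','f_d')
h=cv2.cvtColor(r['image'],cv2.COLOR_BGR2HSV); m=((h[...,0]<14)&(h[...,1]>150)&(h[...,2]>60)); c=proj(r,[546.5,-35,160])[0]
v,u=np.nonzero(m); k=np.hypot(u-c[0],v-c[1])<90; uv=np.c_[u,v][k]; P=depth(r,uv); pz=P[:,2]
q=(pz>185)&(pz<215); print('paddle top z',np.median(pz[q]),cv2.minAreaRect(plane(r,uv[q],202)[:,:2].astype(np.float32)))
q=(pz>152)&(pz<168); 
rad=np.hypot(P[:,0]-546.5,P[:,1]+35); q=(rad>42)&(rad<54)&(pz>145)&(pz<175); A=np.c_[P[q][:,:2]-[546.5,-35],np.ones(q.sum())]; f=np.linalg.lstsq(A,pz[q],rcond=None)[0]; print('tooth plane',f, np.median(pz[q]))
cr=lambda i,u0,v0,w,hh:cv2.resize(i[v0:v0+hh,u0:u0+w],(400,300),interpolation=2)
cv2.imwrite('pics/p9.png',np.vstack([np.hstack([cr(r['image'],int(c[0])-100,max(0,int(c[1])-75),200,150),cr(s['image'],140,120,280,210)]),np.hstack([cr(d['image'],200,180,140,105),cr(d['image'],100,150,280,210)])]))
E
```

```text
t: 19.8
eef_pos: [546.3, -35.5, 172.3]
tcp_rot: [3.142, 0.0, 2.977]
ft_force: [0.4, -0.2, 0.2]
opening: 0.4
t: 20.6
eef_pos: [575.6, -40.3, 322.0]
tcp_rot: [3.142, -0.001, 2.977]
ft_force: [-0.3, 0.5, -0.9]
opening: 0.401
paddle top z 201.98901040571258 ((545.9529418945312, -34.6330680847168), (13.662632942199707, 50.96530532836914), 80.54967498779297)
tooth plane [-6.91937589e-03  2.88692420e-03  1.60176469e+02] 160.34926045802908
```

View pics/p9.png

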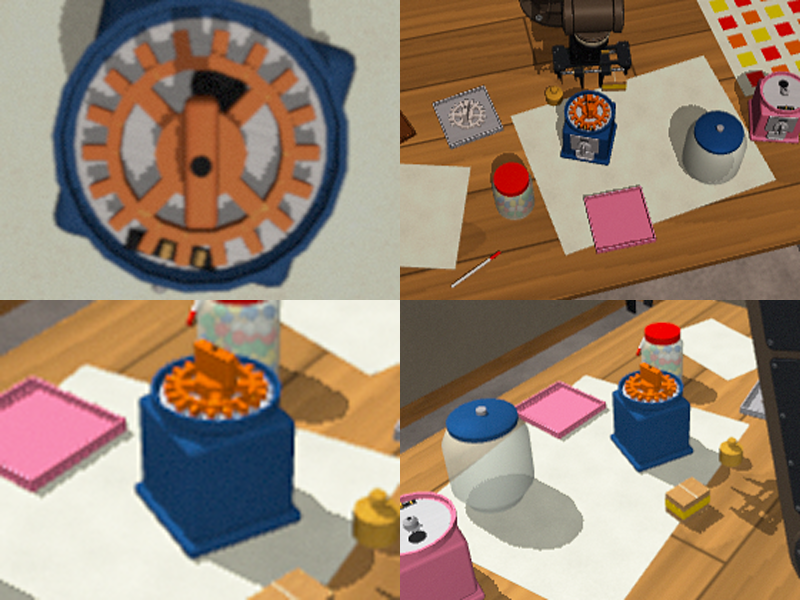

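p9 shows the orange wheel flat in the pan with the brass teeth in its gaps at crop (168,250) and (203,258). The paddle top is at 202.0 mm and the tooth plane at 160.2 mm, both exactly the home heights, with a tilt of 0.4°. The white wheel is flat in the steel tray, and the globe, jar, weight and carton have not moved.

```bash
python3 -c "
from h import *
print(env.job_done())"
```

```text
the job is handed in; nothing more can be done
None
```

The job is done and handed in at about 21 s on the robot's clock, against the 72 s limit. The white wheel lies flat in the bare steel tray. The orange wheel is meshed and fully home in the blue machine's hopper, and I let go of it only after that.

**Fitting:** I read the drive gear's phase from a wrist picture (teeth at about -28.6° and -10.2°) and turned the wheel to match on the way over. It dropped past the brass teeth with no resistance. I rocked it only slightly, about 0.5° each way over the last 3 mm. The floor was felt with the underside at about 150 mm and a net push of about 10 N.

**Last checks (all agreed):**
- **Height:** the paddle top measured 202.0 mm and the rim-tooth tops 160.2 mm, against 202 and 160 mm for a wheel fully home. The tilt was about 0.4°.
- **Position:** the axis was within about 1 mm of the seat, and the brass teeth were visible in the wheel's gaps.
- **Surroundings:** the last views show the globe, jar, weight and carton standing undisturbed, judged by eye, and the gripper was well clear of everything.

Two measurements went wrong, and I didn't rely on either. A scene and side fit of the held wheel's centre failed because it took in other orange items. The first fit of the orange paddle had depth outliers and was redone.

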